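# Idle the instrument sharpener and hold its index plunger out

### The job

Get the instrument sharpener ready for a new blade angle: first turn its black speed dial down until the white pointer stands at the green idle mark on the scale ring and let go of the dial, then pull the red sprung index plunger straight up as far as it goes, so that its pin is clear of the hole in the angle plate. Finish while still holding the plunger fully out (do not let go: a colleague will swing the plate meanwhile), with the dial still at the mark and the bottle, jar and pot around the machine left where they stand.

Things in the scene. Friction and masses are not known exactly. Their poses are not given: they have to be found in the camera images.
- sharpener: White bench-top instrument sharpener, fixed to the worktop, 140 x 250 x 60 mm; origin at the centre of its underside, +z up, front faces -x of its own frame, +y is its left. The dial stands on the right of its top (70 mm from the middle, -y), the plunger on the left (70 mm, +y). Between and behind them lie a pale honing disc and an aluminium angle plate, all lower than 82 mm.
- dial: Black speed dial, right of the top, turning about the vertical. Origin on its axis at the underside of its skirt (44 mm across, 6 mm high), 64 mm above the worktop. An upright grip bar 42 mm long, 12 mm thick, from 6 to 30 mm above the origin, lies along the dial's x axis; a white pointer line runs to its +x end. Turns either way at 0.04 N m and stays where left. See pointer_tip.
- dial_grip (a point): Point on the dial's axis at mid height of its grip bar, 18 mm above the dial's origin; turns with the dial.
- pointer_tip (a point): Point on the dial's pointer direction, 29 mm from its axis (over the ring's scale, just beyond the end of the bar). At the start it stands 0.4 to 2.0 rad clockwise, seen from above, of the green mark; turning counter-clockwise turns the speed down.
- mark (a point): Centre of the green idle mark (11 x 4 mm) on the aluminium scale ring (74 mm across, 3 mm thick) round the dial, 29 mm from the dial's axis. The ring is fixed but is set at another angle each time; the ticks on it are black. Pointer at the mark means that pointer_tip and mark lie over one another.
- plunger: Sprung index plunger with a red knurled round knob, upright, 25 mm diameter, 28 mm high; origin at the centre of the knob's underside, 108 mm above the worktop when seated. Steel pin 8 mm below it. Moves only straight up. Below the knob: steel barrel 20 mm across, top 106 mm above the worktop, on a dark bracket 26 mm wide, top at 93 mm.
- plunger_grip (a point): Centre of the red knob, half-way up: 122 mm above the worktop seated, 138 mm fully out against its stop (16 mm travel; the pin leaves the hole in the plate after 7 mm). The spring pulls it down with 8 N seated, 14 N fully out, and snaps it back if let go.
- dropper_mid (a point): Middle of a small white bottle with a blue cap, 29 mm diameter, 62 mm high, a bystander behind the machine.
- jar_mid (a point): Middle of a brown jar with a black lid, 44 mm diameter, 52 mm high, a bystander behind the machine.
- pot_mid (a point): Middle of a white pot with a teal lid, 47 mm diameter, 40 mm high, a bystander in front of the machine.

How it is judged:
By the outcome, as a careful person would: the job done as asked, in the order asked, and still so for the second after the job is handed in, while the arm keeps its last pose, push and grip.
It also fails if it takes over 48 s, if anything falls off the work surface, if the arm or the gripper's body presses on something with over 40 N, if the wrist force passes 120 N, or if a joint passes its speed limit or range.

### The arm

A 6-joint arm with a two-finger parallel gripper is mounted at the origin on a cart in front of the work surface, level with it; the furniture and walls round the work are solid. World frame = base frame: x ahead of the robot, y to its left, z up, the work surface at z = 0. Lengths are in m, angles in rad, forces in N, time in s.
With the tool pointing down it reaches from about 0.25 to 0.775 m from the base axis. Payload 8.9 kg.
Tool frame: the origin (TCP) lies between the finger pads; the fingertips stand 17 mm ahead of it and the grasp point (between the pads) lies 2 mm behind it (tcp_to_tips is the distance from the TCP to the fingertips, in m); z points along the fingers, y is the direction in which the jaws open and shut (so a half turn about z gives the same grasp; the last joint's range is limited). The gripper opens to 85 mm and grips with 20 to 120 N. Pads are 22 mm wide; open, the fingers measure 114 mm over their backs; the gripper's body (76 mm by 85 mm) begins 54 mm behind the grasp point. The pads swing forward as they close: fully open they stand 13 mm farther back than shut.
Start: joints at [-1.269, 0.291, -0.153, 1.127, 0, 1.431], TCP at [0.224, -0.475, 0.248] pointing down, gripper open.
Joint ranges: [-2.52, 2.52], [-0.91, 1.74], [-1.3, 1.37], [-1.96, 2.02], [-1.52, 1.47], [-3.14, 3.14]. Speed limits (rad/s): [2.22, 2.22, 2.79, 3.14, 3.14, 3.14].

### API

Orientations are given as a unit quaternion [x, y, z, w].
In Python, from cell import * gives the robot as it stands.
- The arm moves only by the tool step_arm, never from a script. Its argument "moves" is a list of rows, each a list of 3 entries, a list of its own where there are three numbers: the shift along the tool's x, y, z as a fraction of full scale, then the turn, a rotation vector about the tool's x, y, z as a fraction of full scale, then the closure, from -1 (fully open) to 1 (shut), so that 0 is half open. A call has 1 to 12 rows; each row is the pose to reach, as a shift and turn from the pose commanded when the call began, along the tool's axes at that moment, turning the shorter way round; what a row does not reach only later rows make up. Full scale, the value 1, is 150 mm for a shift and pi rad for a turn. A row lasts 1/10 s, in which the tool goes at most 50 mm and 8.59 degrees, less where a joint would pass 70% of its speed; a pose out of reach is approached as far as the arm can. A call with a number of a shift or a turn outside -1 to 1 is refused whole. A call with a gripper value outside its range is refused whole. The fingers move at their own pace and stop on an object; "force" is the grip in N (left out, the last holds). Time passes only in rows, so rows that repeat a pose let the fingers close. It gives the time, the measured TCP pose, the force and the opening at its end, in the units of the state.
- sense(): the state, without advancing time (a new reading comes with each control period).
- grab_frame(name): name is "side" or "top"; returns a dict with "img" (420x560x3 uint8, red, green, blue), "fx", "fy", "cx", "cy" (pixels), "R" (3x3) and "t" (3): a world point X has camera coordinates R X + t. Camera axes: x right, y down, z forward; pixel columns grow to the right and rows downward; lengths in m; the calibration is good to about 2 mm. A picture is of the moment at which its call begins. There is no depth.
- hand_in(): hands the job in, once; it reports no verdict.
The state is a dict: "t": time; "q": joint angles; "joint_vel": joint speeds; "effort": joint torques, N m; "position": TCP position; "eef_rot": TCP orientation; "wrist_force": force on the tool from outside, world axes, zero at the start; "ft_torque": the same for the moment, N m; "opening": finger opening in m.
Only numpy, scipy, OpenCV 4.12 (cv2) and the standard library are available. Lean on these libraries where they do the work, as an engineer would, in place of code of your own. Each camera call takes 0.05 s, during which the arm holds its last target. There are 200 camera calls.

## Working session

There is one attempt and no reset: what is moved stays moved. The work goes in short steps, Python scripts to look and compute and a tool call to move; the robot and the scene stay as the last step left them, time stands still between calls to the robot, and variables do not carry over. Pictures are saved under pics/ and viewed, about 8 in all and at most 12, crops included, and the job is handed in when it is done.

Besides the shell and the picture viewer there is one more tool, called after "Request:" as name(argument=value, ...), one argument or row to a line, values as JSON. step_arm: Moves the arm, as the interface text tells. Its arguments: {"type":"object","properties":{"moves":{"type":"array"},"force":{"type":"number"}},"required":["moves"]}

```bash
mkdir -p pics; ls
python3 - <<'E'
from cell import *
import cv2,numpy as np
for n in("top","side"):
    f=grab_frame(n); cv2.imwrite(f"pics/{n}0.png",cv2.cvtColor(f["img"],cv2.COLOR_RGB2BGR)); np.savez(f"pics/{n}0.npz",**f)
    R=np.array(f["R"]);t=np.array(f["t"]);print(n,f["fx"],f["cx"],f["cy"],(-R.T@t).round(3),R[2].round(2),R[0].round(2))
s=sense();print(s)
E
```

```text
pics
top 421.39690673247134 281.2749454897529 218.31722389740358 [ 0.436 -0.083  0.938] [ 0.14 -0.03 -0.99] [-0.01 -1.    0.03]
side 409.39027085382713 278.76060029385997 215.78662011963158 [ 0.4   -0.831  0.497] [ 0.2   0.85 -0.48] [ 0.98 -0.22  0.02]
{'t': 0.1, 'q': array([-1.26930854e+00,  2.91218136e-01, -1.54003447e-01,  1.12668970e+00,
        1.80004469e-05,  1.43148549e+00]), 'joint_vel': array([ 0.00076147, -0.00302912,  0.00070442,  0.00022195, -0.00073685,
       -0.00138224]), 'effort': array([ 1.76766895e-03, -5.37977600e+01,  3.31917965e+01,  9.31172777e-03,
       -1.54733398e-04,  1.64742750e-05]), 'position': array([ 0.22389792, -0.47448331,  0.24781042]), 'eef_rot': array([ 9.75810080e-01,  2.18619251e-01, -3.61850767e-05, -5.56377781e-04]), 'wrist_force': array([ 0.16478277,  0.47412747, -0.0163203 ]), 'ft_torque': array([ 0.00885214,  0.00939475, -0.02705377]), 'opening': 0.08556924335386948}
```

View pics/top0.png

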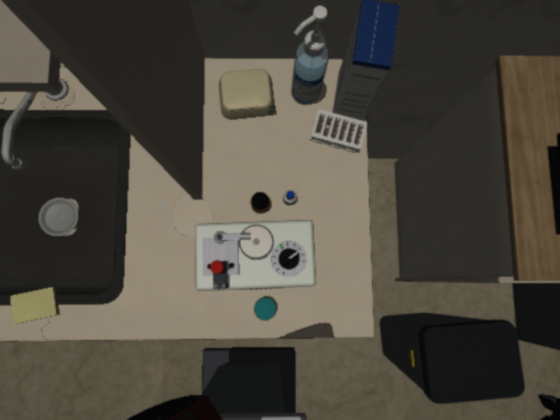

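View pics/side0.png

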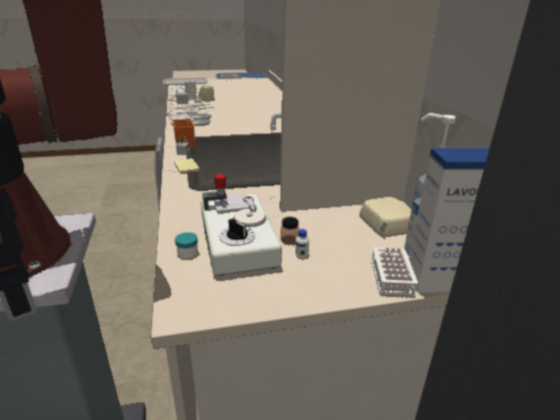

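Top view: dial ≈(289,259), red knob ≈(217,267), pot ≈(265,308), jar ≈(261,202), dropper ≈(290,197). Side view: dial ≈(237,230), knob ≈(220,182), pot ≈(187,245). Next I zoom in and measure.

```bash
cat > h.py <<'E'
import numpy as np,cv2
def load(n): return dict(np.load(n))
def ray(f,u,v):
    R=f["R"];d=R.T@np.array([(u-f["cx"])/f["fx"],(v-f["cy"])/f["fy"],1.]);return -R.T@f["t"],d/np.linalg.norm(d)
def plane(f,u,v,z):
    o,d=ray(f,u,v);return o+d*(z-o[2])/d[2]
def tri(f,p,g,q):
    o,d=ray(f,*p);a,b=ray(g,*q);s=np.linalg.lstsq(np.c_[d,-b],a-o,rcond=None)[0]
    P,Q=o+d*s[0],a+b*s[1];return (P+Q)/2,np.linalg.norm(P-Q)
def proj(f,X):
    c=f["R"]@np.asarray(X)+f["t"];return np.array([f["fx"]*c[0]/c[2]+f["cx"],f["fy"]*c[1]/c[2]+f["cy"]])
def blobs(f,lo,hi,box):
    u0,v0,u1,v1=box;h=cv2.cvtColor(f["img"],cv2.COLOR_RGB2HSV);m=cv2.inRange(h,lo,hi);k=np.zeros_like(m);k[v0:v1,u0:u1]=m[v0:v1,u0:u1]
    n,_,s,c=cv2.connectedComponentsWithStats(k);return [(s[i].tolist(),c[i].round(2).tolist()) for i in range(1,n) if s[i,4]>2]
E
python3 - <<'E'
from h import *
T,S=load("pics/top0.npz"),load("pics/side0.npz")
for f,b in((T,(190,215,320,325)),(S,(165,165,320,275))):
    for nm,lo,hi in(("red",(0,120,60),(8,255,255)),("red2",(172,120,60),(180,255,255)),("green",(45,80,40),(80,255,255)),("teal",(81,100,40),(98,255,255)),("black",(0,0,0),(180,255,38))):
        print(nm,blobs(f,lo,hi,b))
a=T["img"][215:325,190:320];b=S["img"][165:275,165:295]
o=np.vstack([cv2.resize(x,None,fx=6,fy=6,interpolation=cv2.INTER_CUBIC)[:,:] for x in(a[25:75,50:],)])
o=cv2.resize(a[20:75,85:130],None,fx=10,fy=10,interpolation=cv2.INTER_CUBIC)
o2=cv2.resize(b[10:90,20:120],(350,280),interpolation=cv2.INTER_CUBIC)
c=np.zeros((550,800,3),np.uint8);c[:550,:450]=o;c[:280,450:]=o2;c[280:550,450:]=cv2.resize(a[:,:],(350,270))
cv2.imwrite("pics/c1.png",c[:,:,::-1])
E
```

```text
red [([210, 261, 14, 13, 135], [216.59, 266.74])]
red2 []
green [([280, 245, 3, 3, 6], [281.17, 246.0])]
teal [([255, 298, 21, 22, 362], [264.91, 308.19])]
black [([279, 249, 20, 20, 259], [288.17, 258.84]), ([221, 262, 6, 12, 37], [224.27, 267.62]), ([229, 264, 4, 3, 11], [230.64, 265.09]), ([226, 283, 2, 4, 7], [226.43, 284.71])]
red [([214, 174, 12, 15, 158], [219.91, 180.73])]
red2 []
green []
teal [([176, 233, 20, 14, 237], [185.81, 239.8])]
black [([283, 218, 14, 10, 118], [289.7, 222.81]), ([228, 220, 17, 19, 212], [235.26, 230.66])]
```

View pics/c1.png

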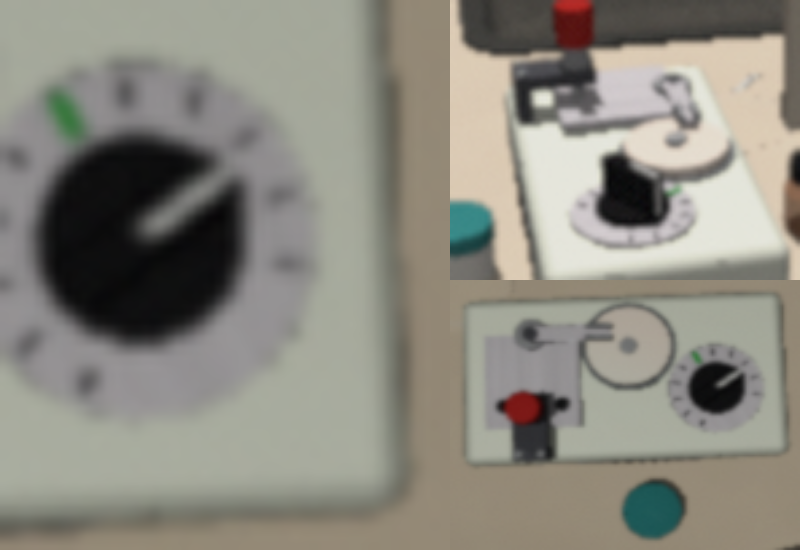

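Zoomed crop: the green mark is upper left of the dial (≈281,246 in the full image). The white pointer runs from the axis (289.5,258) to the upper right (299,251). The mark is about 80–90° counter-clockwise of the pointer. Now the numbers.

Run:
```python
from h import *
T,S=load("pics/top0.npz"),load("pics/side0.npz")
print("knob",tri(T,(216.59,266.74),S,(219.91,180.73)),"pot lid",tri(T,(264.9,308.2),S,(185.8,239.8)))
lab=cv2.cvtColor(T["img"],cv2.COLOR_RGB2LAB).astype(int)
for n,f,p,r in(("T",T,(288.5,259),23),("S",S,(237,232),30)):
    lab=cv2.cvtColor(f["img"],cv2.COLOR_RGB2LAB).astype(int)
    m=((lab[...,1]>=128)&(lab[...,2]>=119)&(lab[...,2]<130)).astype(np.uint8)|(lab[...,0]<60).astype(np.uint8)
    k=np.zeros_like(m);cv2.circle(k,(int(p[0]),int(p[1])),r,1,-1);m&=k
    nn,l,s,c=cv2.connectedComponentsWithStats(m);i=l[int(p[1]),int(p[0])] or 1
    cs,_=cv2.findContours((l==i).astype(np.uint8),cv2.RETR_EXTERNAL,cv2.CHAIN_APPROX_NONE)
    print(n,s[i],cv2.fitEllipse(cv2.convexHull(max(cs,key=len))))
    print([lab[int(p[1]),int(p[0])+d].tolist() for d in(-16,-14,12,14,16,20,24)])
g=lambda f,box,thr:None
# green centroid weighted, pointer end
for n,f,b in(("T",T,(274,238,290,254)),("S",S,(240,222,258,238))):
    a=cv2.cvtColor(f["img"],cv2.COLOR_RGB2LAB).astype(float)[b[1]:b[3],b[0]:b[2],1]
    w=np.clip(122-a-1,0,None);v,u=np.mgrid[b[1]:b[3],b[0]:b[2]];print(n,"green",(w*u).sum()/w.sum(),(w*v).sum()/w.sum(),w.max())
print("mark@63",plane(T,281.17,246,.063),"ptr",plane(T,289.0,257.7,.094),plane(T,298.5,250.8,.094))
# body edges
L=cv2.cvtColor(T["img"],cv2.COLOR_RGB2LAB).astype(int);m=((L[...,2]<132)&(L[...,0]>110)).astype(np.uint8);m[:,:185]=0;m[:215]=0;m[300:]=0;m[:,325:]=0
m=cv2.morphologyEx(m,cv2.MORPH_CLOSE,np.ones((5,5)));nn,l,s,c=cv2.connectedComponentsWithStats(m);i=1+s[1:,4].argmax()
cs,_=cv2.findContours((l==i).astype(np.uint8),cv2.RETR_EXTERNAL,cv2.CHAIN_APPROX_NONE);r=cv2.minAreaRect(max(cs,key=len));print(r)
print([plane(T,*p,.06).round(4) for p in cv2.boxPoints(r)],plane(T,*r[0],.06))
```

```text
knob (array([0.46039981, 0.01905431, 0.12236747]), np.float64(0.0002603829959995798)) pot lid (array([ 0.37566905, -0.07237357,  0.03267852]), np.float64(0.0005639161558801436))
T [271 242  35  34 879] ((288.2602233886719, 258.5974426269531), (34.08778381347656, 34.112091064453125), 138.30722045898438)
[[147, 129, 128], [151, 129, 128], [142, 130, 127], [149, 129, 128], [150, 129, 128], [176, 124, 135], [153, 124, 134]]
S [220 219  35  26 574] ((236.19888305664062, 232.60975646972656), (25.86857795715332, 34.66864776611328), 92.49146270751953)
[[199, 129, 129], [196, 131, 127], [195, 130, 128], [173, 130, 128], [185, 129, 129], [231, 126, 133], [231, 126, 133]]
T green 281.15816326530614 246.0612244897959 25.0
S green 248.55384615384617 229.12307692307692 13.0
mark@63 [ 0.50447969 -0.10658607  0.063     ] ptr [ 0.47860176 -0.1212854   0.094     ] [ 0.49230342 -0.14045909  0.094     ]
((234.5, 249.5), (63.0, 51.0), 0.0)
[array([0.4456, 0.0545, 0.06  ]), array([0.5514, 0.0566, 0.06  ]), array([ 0.5511, -0.0751,  0.06  ]), array([ 0.4449, -0.075 ,  0.06  ])] [ 0.49780092 -0.00962111  0.06      ]
```

Run:
```python
from h import *
T,S=load("pics/top0.npz"),load("pics/side0.npz")
c,e=tri(T,(288.26,258.6),S,(236.2,232.6));print("ring c tri",c,e)
c=plane(T,288.26,258.6,.063);print("ring c@63",c)
m,e=tri(T,(281.16,246.05),S,(248.55,229.12));print("mark tri",m,e)
m=plane(T,281.16,246.05,.063);d=m-c;print("mark ang",np.degrees(np.arctan2(d[1],d[0])),np.linalg.norm(d))
# pointer: bright pixels inside the dial in top
L=cv2.cvtColor(T["img"],cv2.COLOR_RGB2LAB).astype(float)[...,0]
v,u=np.mgrid[248:262,286:302];w=np.clip(L[248:262,286:302]-45,0,60);w[((u-288.3)**2+(v-258.6)**2)>10.5**2]=0
P=np.array([plane(T,a,b,.094)[:2] for a,b in zip(u[w>0],v[w>0])]);W=w[w>0]
mu=(P*W[:,None]).sum(0)/W.sum();C=((P-mu).T*W)@(P-mu);ev=np.linalg.eigh(C)[1][:,1];print("ptr line",mu,np.degrees(np.arctan2(ev[1],ev[0])),"from axis",np.degrees(np.arctan2(*(mu-c[:2])[::-1])))
from cell import sense
s=sense();from scipy.spatial.transform import Rotation as Ro
R=Ro.from_quat(s["eef_rot"]);print(R.as_matrix().round(3))
k=np.array([.4604,.019,.122]);print("machine left dir",np.degrees(np.arctan2(*(k-c)[:2][::-1])),np.linalg.norm((k-c)[:2]))
```

```text
ring c tri [ 0.47764246 -0.12088808  0.06768896] 0.0008752019941608377
ring c@63 [ 0.47830438 -0.12112478  0.063     ]
mark tri [ 0.50441463 -0.1065404   0.06449741] 0.0003113328000900425
mark ang 29.182122404448027 0.02986153172779265
ptr line [ 0.48432784 -0.12911207] 127.86399515573709 from axis -52.9789733959988
[[ 0.904  0.427 -0.   ]
 [ 0.427 -0.904  0.001]
 [ 0.    -0.001 -1.   ]]
machine left dir 97.28148775629354 0.14126400885029985
```

Request:
step_arm(
  moves=[
    [[0.846,-0.468,0],[0,0,0],-1],
    [[0.846,-0.468,0],[0,0,0],-1],
    [[0.846,-0.468,0],[0,0,0],-1],
    [[0.846,-0.468,0],[0,0,0],-1],
  ],
  force=40,
)

```text
t: 0.5
position: [0.3107, -0.353, 0.2482]
eef_rot: [0.975, 0.221, 0.0, -0.001]
wrist_force: [-0.9, -0.6, -0.5]
opening: 0.0858
```

Request:
step_arm(
  moves=[
    [[0.846,-0.468,0],[0,0,0],-1],
    [[0.846,-0.468,0],[0,0,0],-1],
    [[0.846,-0.468,0],[0,0,0],-1],
    [[0.846,-0.468,0],[0,0,0],-1],
  ],
)

```text
t: 0.9
position: [0.3955, -0.236, 0.2482]
eef_rot: [0.975, 0.221, 0.0, -0.001]
wrist_force: [0.1, -1.1, 0.1]
opening: 0.0854
```

Request:
step_arm(
  moves=[
    [[0.846,-0.468,0.35],[0,0,-0.568],0.3],
    [[0.846,-0.468,0.35],[0,0,-0.568],0.3],
    [[0.846,-0.468,0.35],[0,0,-0.568],0.3],
    [[0.846,-0.468,0.35],[0,0,-0.568],0.3],
    [[0.846,-0.468,0.35],[0,0,-0.568],0.3],
    [[0.846,-0.468,0.35],[0,0,-0.568],0.3],
    [[0.846,-0.468,0.35],[0,0,-0.568],0.3],
    [[0.846,-0.468,0.35],[0,0,-0.568],0.3],
    [[0.846,-0.468,0.35],[0,0,-0.568],0.3],
    [[0.846,-0.468,0.35],[0,0,-0.568],0.3],
    [[0.846,-0.468,0.35],[0,0,-0.568],0.3],
    [[0.846,-0.468,0.35],[0,0,-0.568],0.3],
  ],
)

```text
t: 2.1
position: [0.4782, -0.123, 0.1955]
eef_rot: [0.44, 0.898, -0.0, -0.0]
wrist_force: [-0.1, -0.1, -0.2]
opening: 0.03
```

```bash
cat > w.py <<'E'
from cell import sense
import numpy as np
from scipy.spatial.transform import Rotation as Ro
def plan(p,yaw):
    s=sense();R=Ro.from_quat(s["eef_rot"]);M=R.as_matrix()
    y=np.degrees(np.arctan2(M[1,0],M[0,0]))
    G=Ro.from_matrix(np.c_[[np.cos(yaw),np.sin(yaw),0],[np.sin(yaw),-np.cos(yaw),0],[0,0,-1]])
    print("t",s["t"],"pos",s["position"].round(4),"yaw",y.round(2),"shift",(M.T@(np.array(p)-s["position"])/.15).round(3),"turn",((R.inv()*G).as_rotvec()/np.pi).round(4),"F",s["wrist_force"].round(1),"tau",s["ft_torque"].round(2),"open",round(s["opening"],4),"q6",s["q"][5].round(2))
E
python3 -c "
from w import *
plan([.4783,-.1211,.091],np.radians(127.3))"
```

```text
t 2.1 pos [ 0.4782 -0.123   0.1955] yaw 127.79 shift [0.01  0.008 0.697] turn [-0.0002 -0.0001  0.0027] F [-0.1 -0.1 -0.2] tau [ 0.03  0.   -0.04] open 0.03 q6 0.51
```

Request:
step_arm(
  moves=[
    [[0.01,0.008,0.3],[0,0,0.002],0.3],
    [[0.01,0.008,0.5],[0,0,0.002],0.3],
    [[0.01,0.008,0.55],[0,0,0.002],0.3],
    [[0.01,0.008,0.6],[0,0,0.002],0.3],
    [[0.01,0.008,0.64],[0,0,0.002],0.3],
    [[0.01,0.008,0.67],[0,0,0.002],0.3],
    [[0.01,0.008,0.697],[0,0,0.002],0.3],
    [[0.01,0.008,0.697],[0,0,0.002],0.3],
  ],
)

```text
t: 2.9
position: [0.4786, -0.12, 0.0913]
eef_rot: [0.445, 0.895, -0.0, 0.0]
wrist_force: [-0.2, 0.1, -0.4]
opening: 0.0295
```

Run:
```python
from w import *
from h import *
from cell import grab_frame
plan([.4783,-.1211,.091],np.radians(127.3))
S=grab_frame("side");T=grab_frame("top")
c=np.hstack([cv2.resize(S["img"][180:260,185:285],(400,320),interpolation=cv2.INTER_CUBIC),cv2.resize(T["img"][220:300,240:340],(400,320),interpolation=cv2.INTER_CUBIC)])
cv2.imwrite("pics/d1.png",c[:,:,::-1])
```

```text
t 2.9 pos [ 0.4786 -0.12    0.0913] yaw 127.14 shift [-0.005 -0.006  0.002] turn [ 0.      0.     -0.0009] F [-0.2  0.1 -0.4] tau [-0.03 -0.01 -0.02] open 0.0295 q6 0.53
```

View pics/d1.png

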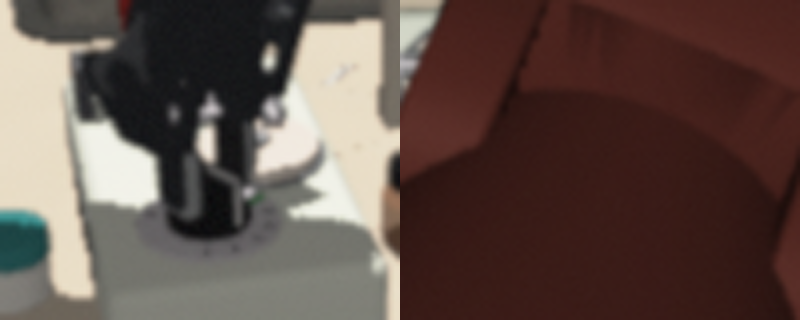

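Side view: the two fingers stand on either side of the grip bar (crop ≈175,200 and 235,150), no contact. The arm hides the dial in the top view. Now I close.

Request:
step_arm(
  moves=[
    [[0,0,0],[0,0,0],1],
    [[0,0,0],[0,0,0],1],
    [[0,0,0],[0,0,0],1],
    [[0,0,0],[0,0,0],1],
    [[0,0,0],[0,0,0],1],
  ],
  force=40,
)

```text
t: 3.5
position: [0.4776, -0.121, 0.0918]
eef_rot: [0.445, 0.895, -0.001, -0.0]
wrist_force: [-6.7, -5.0, 7.6]
opening: 0.0109
```

```bash
python3 -c "
from w import *
plan([.4783,-.1211,.091],np.radians(127.3+81.7))"
```

```text
t 3.5 pos [ 0.4776 -0.121   0.0918] yaw 127.09 shift [-0.004  0.003  0.005] turn [-1.00e-03 -4.00e-04 -4.55e-01] F [-6.7 -5.   7.6] tau [-1.01  1.39  0.  ] open 0.0109 q6 0.53
```

Request:
step_arm(
  moves=[
    [[0,-0.01,-0.01],[0,0,0],1],
    [[0,-0.01,-0.01],[0,0,0],1],
    [[0,-0.01,-0.01],[0,0,0],1],
  ],
)

```text
t: 3.8
position: [0.4773, -0.1211, 0.092]
eef_rot: [0.445, 0.895, -0.0, -0.0]
wrist_force: [3.8, -2.9, -16.5]
opening: 0.0112
```

Request:
step_arm(
  moves=[
    [[0,0,0.007],[0,0,0],1],
    [[0,0,0.007],[0,0,-0.04],1],
    [[0,0,0.007],[0,0,-0.08],1],
    [[0,0,0.007],[0,0,-0.12],1],
    [[0,0,0.007],[0,0,-0.16],1],
    [[0,0,0.007],[0,0,-0.2],1],
  ],
)

```text
t: 4.4
position: [0.4769, -0.1217, 0.0919]
eef_rot: [0.144, 0.99, -0.001, -0.0]
wrist_force: [-1.4, -6.4, -2.7]
opening: 0.0108
```

Request:
step_arm(
  moves=[
    [[0,0,0],[0,0,-0.04],1],
    [[0,0,0],[0,0,-0.08],1],
    [[0,0,0],[0,0,-0.12],1],
    [[0,0,0],[0,0,-0.16],1],
    [[0,0,0],[0,0,-0.2],1],
    [[0,0,0],[0,0,-0.24],1],
    [[0,0,0],[0,0,-0.255],1],
    [[0,0,0],[0,0,-0.255],1],
  ],
)

```text
t: 5.2
position: [0.477, -0.1226, 0.0919]
eef_rot: [-0.251, 0.968, -0.002, -0.001]
wrist_force: [-1.5, -9.6, -4.9]
opening: 0.011
```

```bash
python3 -c "
from w import *
plan([.4775,-.1211,.091],np.radians(127.3+81.7))"
```

```text
t 5.2 pos [ 0.477  -0.1226  0.0919] yaw -150.92 shift [-0.008  0.007  0.006] turn [-0.0009 -0.0008  0.0004] F [-1.5 -9.6 -4.9] tau [-2.12  0.47 -0.02] open 0.011 q6 -0.91
```

Request:
step_arm(
  moves=[
    [[0,0,0],[0,0,0],0.3],
    [[0,0,0],[0,0,0],0.3],
    [[0,0,0],[0,0,0],0.3],
    [[0,0,-0.1],[0,0,0],0.3],
    [[0,0,-0.3],[0,0,0],0.3],
    [[0,0,-0.6],[0,0,0],0.3],
    [[0,0,-0.7],[0,0,0],0.3],
    [[0,0,-0.7],[0,0,0],0.3],
  ],
)

```text
t: 6.0
position: [0.4789, -0.1213, 0.1993]
eef_rot: [-0.251, 0.968, -0.001, 0.002]
wrist_force: [-0.7, -0.2, -0.3]
opening: 0.0297
```

```bash
python3 -c "
from w import *
plan([.4604,.019,.195],np.radians(209.2))"
```

```text
t 6.0 pos [ 0.4789 -0.1213  0.1993] yaw -150.94 shift [-0.346  0.877  0.027] turn [-0.0012  0.0011 -0.0008] F [-0.7 -0.2 -0.3] tau [-0.02 -0.   -0.01] open 0.0297 q6 -0.9
```

Request:
step_arm(
  moves=[
    [[-0.346,0.877,0],[0,0,0],-0.4],
    [[-0.346,0.877,0],[0,0,0],-0.4],
    [[-0.346,0.877,0],[0,0,0],-0.4],
    [[-0.346,0.877,0],[0,0,0],-0.4],
    [[-0.346,0.877,0],[0,0,0],-0.4],
  ],
)

```text
t: 6.5
position: [0.4582, 0.0202, 0.1959]
eef_rot: [-0.252, 0.968, 0.0, -0.001]
wrist_force: [-0.1, -0.2, 0.6]
opening: 0.0595
```

Run:
```python
from w import *
from h import *
from cell import grab_frame
plan([.4604,.019,.124],np.radians(209.2))
S=grab_frame("side");T=grab_frame("top");np.savez("pics/T1.npz",**T);np.savez("pics/S1.npz",**S)
c=np.hstack([cv2.resize(S["img"][160:260,175:275],(400,400),interpolation=cv2.INTER_CUBIC),cv2.resize(T["img"][235:285,262:312],(400,400),interpolation=cv2.INTER_CUBIC)])
cv2.imwrite("pics/d2.png",c[:,:,::-1])
```

```text
t 6.5 pos [0.4582 0.0202 0.1959] yaw -150.82 shift [-0.009 -0.015  0.479] turn [ 0.0002 -0.0003 -0.0001] F [-0.1 -0.2  0.6] tau [-0.06 -0.01 -0.03] open 0.0595 q6 -0.62
```

View pics/d2.png

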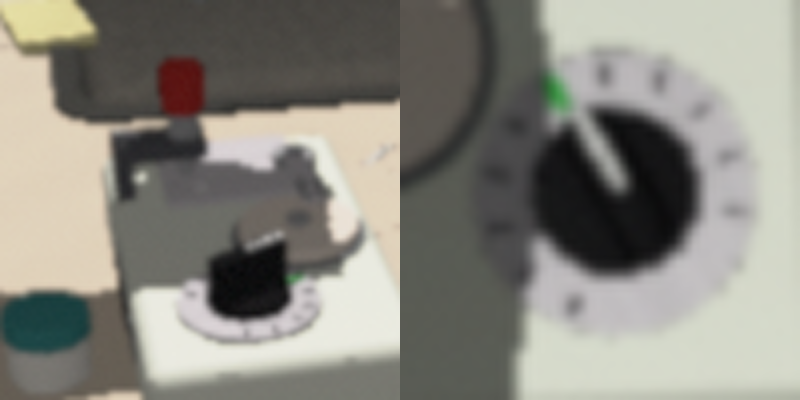

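The side crop shows the knob clear at (182,85) and the dial standing alone. The top crop shows the pointer from (620,188) to (575,110), almost at the green mark (557,93). I'll measure what angle is left.

Run:
```python
from h import *
T0,T,S=load("pics/top0.npz"),load("pics/T1.npz"),load("pics/S1.npz")
ang=lambda d:np.degrees(np.arctan2(d[1],d[0]))
L=cv2.cvtColor(T["img"],cv2.COLOR_RGB2LAB).astype(float)[...,0];c0=plane(T,288.26,258.6,.063)
v,u=np.mgrid[246:264,278:300]
for thr in(45,60):
  for rad in(9,10):
    w=np.clip(L[246:264,278:300]-thr,0,80);w[((u-288.5)**2+(v-258.3)**2)>rad**2]=0
    P=np.array([plane(T,a,b,.094)[:2] for a,b in zip(u[w>0],v[w>0])]);W=w[w>0];mu=(P*W[:,None]).sum(0)/W.sum();C=((P-mu).T*W)@(P-mu);ev=np.linalg.eigh(C)[1][:,1]
    ev*=np.sign(ev[0]);print("line",mu,ang(ev),"from axis",ang(mu-c0[:2]))
# axis from the lines of the two pictures: knob red check, mark in T1
print("red top",blobs(T,(0,120,60),(8,255,255),(190,240,240,290)),"red side",blobs(S,(0,120,60),(8,255,255),(200,160,240,200)))
# axis: intersect pointer line before (-52.3deg) and after
for f in(T0,T):
    a=cv2.cvtColor(f["img"],cv2.COLOR_RGB2LAB).astype(float)[238:254,274:290,1];vv,uu=np.mgrid[238:254,274:290];w=np.clip(120-a,0,None);g=(w*uu).sum()/w.sum(),(w*vv).sum()/w.sum();m=plane(f,*g,.063);print("mark",m,ang(m-c0),np.linalg.norm(m-c0))
```

```text
line [ 0.48582867 -0.11724795] 30.806529367412818 from axis 27.259384225022224
line [ 0.48728154 -0.11822493] 50.62715985381879 from axis 17.901759119657477
line [ 0.48600131 -0.11713995] 30.46401605600232 from axis 27.37136745093842
line [ 0.48752759 -0.11727139] 36.73967575902957 from axis 22.674814066073097
red top [] red side [([215, 175, 11, 14, 141], [219.95, 181.29])]
mark [ 0.50437638 -0.10654216  0.063     ] 29.219213073276048 0.02987309378461095
mark [ 0.50397184 -0.10646772  0.063     ] 29.727947584036713 0.02955752933422158
```

Pointer is at about 29–30.6° and the mark at 29.2–29.7°. The gripper's own yaw on the bar read 29.1°. The dial is at the mark, so I go on to the plunger.

Request:
step_arm(
  moves=[
    [[-0.008,-0.01,0.1],[0,0,0],-0.4],
    [[-0.008,-0.01,0.2],[0,0,0],-0.4],
    [[-0.008,-0.01,0.3],[0,0,0],-0.4],
    [[-0.008,-0.01,0.38],[0,0,0],-0.4],
    [[-0.008,-0.01,0.44],[0,0,0],-0.4],
    [[-0.008,-0.01,0.48],[0,0,0],-0.4],
    [[-0.008,-0.01,0.48],[0,0,0],-0.4],
  ],
)

```text
t: 7.3
position: [0.4603, 0.0181, 0.1241]
eef_rot: [-0.25, 0.968, 0.0, -0.001]
wrist_force: [0.8, -0.5, -0.3]
opening: 0.0599
```

Run:
```python
from w import *
from h import *
from cell import grab_frame
plan([.4604,.019,.124],np.radians(209.2))
S=grab_frame("side");T=grab_frame("top")
c=np.hstack([cv2.resize(S["img"][150:230,180:260],(400,400),interpolation=cv2.INTER_CUBIC),cv2.resize(T["img"][215:315,180:280],(400,400),interpolation=cv2.INTER_CUBIC)])
cv2.imwrite("pics/d3.png",c[:,:,::-1])
```

```text
t 7.3 pos [0.4603 0.0181 0.1241] yaw -151.02 shift [-0.004  0.005  0.   ] turn [ 0.0002 -0.0003 -0.0012] F [ 0.8 -0.5 -0.3] tau [ 0.01 -0.07  0.01] open 0.0599 q6 -0.63
```

View pics/d3.png

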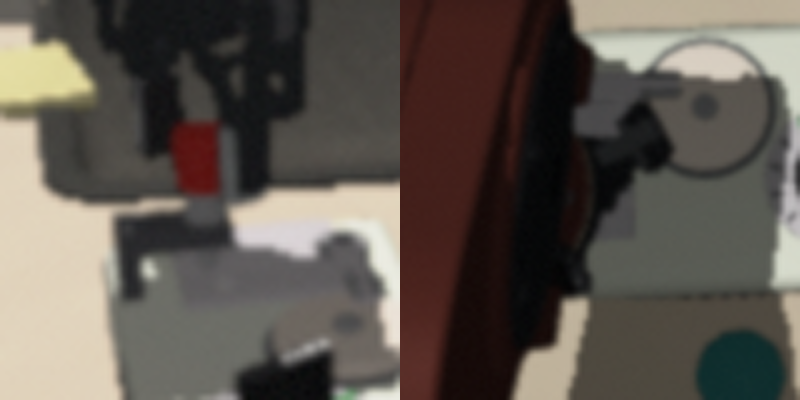

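Side crop: the red knob (195,160) stands between the two fingers, with the fingertips level with the knob's underside and clear of the bracket. Now I close firmly.

Request:
step_arm(
  moves=[
    [[0,0,0],[0,0,0],1],
    [[0,0,0],[0,0,0],1],
    [[0,0,0],[0,0,0],1],
    [[0,0,0],[0,0,0],1],
    [[0,0,0],[0,0,0],1],
    [[0,0,0],[0,0,0],1],
    [[0,0,0],[0,0,0],1],
  ],
  force=80,
)

```text
t: 8.1
position: [0.4613, 0.0179, 0.1255]
eef_rot: [-0.251, 0.968, -0.001, 0.001]
wrist_force: [-1.2, -3.3, 5.6]
opening: 0.0227
```

Request:
step_arm(
  moves=[
    [[0,0,-0.02],[0,0,0],1],
    [[0,0,-0.04],[0,0,0],1],
    [[0,0,-0.06],[0,0,0],1],
    [[0,0,-0.08],[0,0,0],1],
    [[0,0,-0.09],[0,0,0],1],
    [[0,0,-0.09],[0,0,0],1],
    [[0,0,-0.09],[0,0,0],1],
  ],
)

```text
t: 8.8
position: [0.4612, 0.0179, 0.1378]
eef_rot: [-0.251, 0.968, -0.001, 0.0]
wrist_force: [6.0, -4.9, -12.9]
opening: 0.0226
```

Run:
```python
from w import *
from h import *
from cell import grab_frame
plan([.4604,.019,.140],np.radians(209.2))
S=grab_frame("side");b=blobs(S,(0,120,60),(8,255,255),(205,150,240,200));print(b)
S0=load("pics/side0.npz");print([proj(S0,[.4604,.019,.122+d])[1].round(2) for d in(0,.008,.016)])
```

```text
t 8.8 pos [0.4612 0.0179 0.1378] yaw -150.98 shift [ 0.001  0.009 -0.014] turn [-0.0005  0.     -0.001 ] F [  6.   -4.9 -12.9] tau [-0.94 -1.27  0.03] open 0.0226 q6 -0.63
[([214, 169, 5, 15, 60], [216.23, 176.13])]
[np.float64(180.89), np.float64(177.6), np.float64(174.28)]
```

Request:
step_arm(
  moves=[
    [[0,0,-0.01],[0,0,0],1],
    [[0,0,-0.02],[0,0,0],1],
    [[0,0,-0.02],[0,0,0],1],
    [[0,0,-0.02],[0,0,0],1],
  ],
)

```text
t: 9.25
position: [0.4612, 0.0179, 0.1408]
eef_rot: [-0.251, 0.968, -0.001, 0.0]
wrist_force: [6.0, -5.2, -15.3]
opening: 0.0228
```

Request:
step_arm(
  moves=[
    [[0,0,-0.007],[0,0,0],1],
    [[0,0,-0.007],[0,0,0],1],
    [[0,0,-0.007],[0,0,0],1],
  ],
)

```text
t: 9.55
position: [0.4613, 0.0179, 0.1417]
eef_rot: [-0.251, 0.968, -0.001, 0.0]
wrist_force: [6.2, -4.6, -15.4]
opening: 0.0226
```

Request:
step_arm(
  moves=[
    [[0,0,-0.007],[0,0,0],1],
    [[0,0,-0.007],[0,0,0],1],
    [[0,0,-0.007],[0,0,0],1],
  ],
)

```text
t: 9.85
position: [0.4612, 0.0179, 0.1418]
eef_rot: [-0.25, 0.968, -0.001, -0.0]
wrist_force: [11.2, -4.8, -30.1]
opening: 0.0226
```

The stop shows clearly: the force jumped from 15 to 30 N with no further motion, at 16.3 mm of travel. I ease off a little, then verify everything.

Request:
step_arm(
  moves=[
    [[0,0,0.002],[0,0,0],1],
    [[0,0,0.002],[0,0,0],1],
    [[0,0,0.002],[0,0,0],1],
    [[0,0,0.002],[0,0,0],1],
    [[0,0,0.002],[0,0,0],1],
  ],
)

```text
t: 10.35
position: [0.4612, 0.0179, 0.1417]
eef_rot: [-0.25, 0.968, -0.001, -0.0]
wrist_force: [10.3, -5.1, -26.6]
opening: 0.0226
```

Run:
```python
from w import *
from h import *
from cell import grab_frame
plan([.4604,.019,.140],np.radians(209.2))
S=grab_frame("side");T=grab_frame("top")
S0,T0=load("pics/side0.npz"),load("pics/top0.npz")
print("red",blobs(S,(0,120,60),(8,255,255),(205,150,240,200)))
for n,f in(("0",S0),("1",S)): print("pot",n,blobs(f,(81,100,20),(98,255,255),(170,225,205,255)))
for n,f in(("0",T0),("1",T)): print("drop",n,blobs(f,(105,100,40),(125,255,255),(275,185,305,210)),"jar",blobs(f,(0,0,0),(180,255,45),(248,190,275,213)),"pot",blobs(f,(81,100,20),(98,255,255),(245,290,290,325)))
c=np.hstack([cv2.resize(S["img"][150:260,180:290],(400,400),interpolation=cv2.INTER_CUBIC),cv2.resize(T["img"][235:285,262:312],(400,400),interpolation=cv2.INTER_CUBIC)])
cv2.imwrite("pics/d4.png",c[:,:,::-1])
```

```text
t 10.35 pos [0.4612 0.0179 0.1417] yaw -150.99 shift [0.001 0.009 0.012] turn [-0.0004 -0.0001 -0.001 ] F [ 10.3  -5.1 -26.6] tau [-1.03 -2.07  0.03] open 0.0226 q6 -0.63
red [([214, 168, 5, 14, 59], [216.07, 174.34])]
pot 0 [([176, 233, 20, 14, 237], [185.81, 239.8])]
pot 1 [([176, 234, 21, 14, 238], [185.98, 240.07])]
drop 0 [([287, 191, 7, 8, 45], [289.93, 194.56])] jar [([252, 193, 18, 19, 279], [260.39, 202.05])] pot [([255, 298, 21, 22, 362], [264.91, 308.19])]
drop 1 [([287, 191, 7, 8, 45], [289.93, 194.56])] jar [([252, 193, 17, 17, 235], [259.92, 201.17])] pot [([255, 298, 21, 22, 352], [264.66, 308.4])]
```

View pics/d4.png

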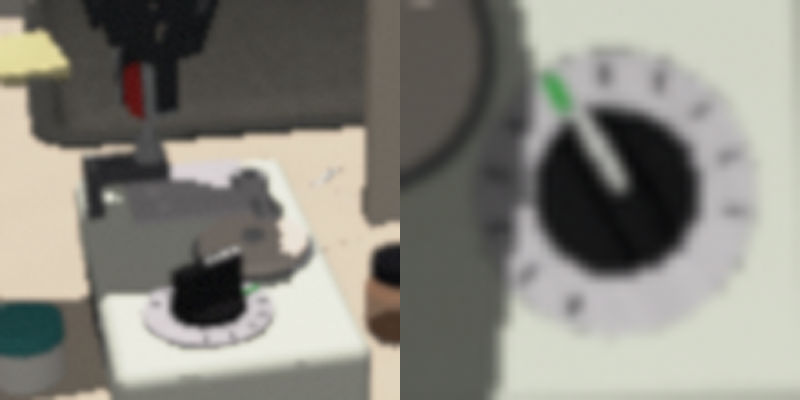

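Top crop: the pointer line (622,188)→(578,112), corrected for its height, meets the green mark at (557,92) to within a pixel. Side crop: the knob is raised in the fingers, with the steel pin showing below it. I hand in.

```bash
python3 -c "
from cell import *
print(hand_in())"
```

```text
the job is handed in; nothing more can be done
None
```

The job is handed in: the dial stands at the green idle mark and was let go, and the gripper is holding the red plunger fully out against its stop. It took about 10.4 s of robot time; no verdict was reported.

- **Dial:** I turned it about 82° counter-clockwise. Pointer readings of 29.1° to 30.6° compare with 29.2° to 29.7° for the mark, so any error is about 1°. A brighter image threshold gave scattered pointer angles because the ring leaked into the mask, and I discarded those readings. In the last top picture the pointer meets the mark to within about a pixel.
- **Plunger:** It rose about 16.2 mm, and the stop showed as a jump in pull from 15 N to 30 N with no further motion. The hold was then eased to 27 N with an 80 N grip and no slip. The side camera agreed: the knob sits at row 174.3, exactly the row expected for 16 mm.
- **Bystanders:** The bottle did not move in the images, and the pot stayed within 0.3 px. The jar's outline shifted by about 1 px; I put that down to a change in shadow, since the arm never came near it.

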